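# Set the microscope's light base to dark field

### The job

Get the microscope ready for dark-field viewing: press the rocker switch on the front of its light base so that the lamp is on, and push the lever on the base's right-hand side from the front of its slot, past the first click, all the way back to the rear stop. Press and push gently and touch the microscope with the fingers only; lift nothing, and leave the dish on the stage and the things on the bench as they are. Finish with your hand clear.

Things in the scene. Friction and masses are not known exactly. Their poses are not given: they have to be found in the camera images.
- microscope: fixed digital microscope with a low white light base, 280 (x) x 230 (y) x 60 mm high, on the bench; origin on the bench under the centre of the base, x to the rear (column side), y to the left, z up. Over the deck's front 70 mm stand only the rocker and a fixed dimmer knob (x -105, y 65, dia. 32, 17 high). Nothing is above the lever
- camera_head (a point): lower end of the camera barrel that hangs over the stage, at x 15, y 0, z 163 mm of the base, dia. 60 at most, up to z 295. An arm holds it from a column at x 115, y 0 (310 high), whose focus block and knobs reach 53 mm to each side between z 187 and 257
- illum_lever (a joint): changeover lever in the slot of the base's right-hand (-y) wall, rad: 0 = front stop (bright field, white disc on the deck; it starts there), 0.30 = first click (oblique light, half disc), 0.60 = rear stop (dark field, black disc). A spring holds each place: about 6 N at the knob pushes it out and over a hump 15 mm on, then it snaps into the next place by itself
- lever_knob (a point): centre of the lever's upright blue round knob, dia. 14, from 20 to 56 mm above the bench, centre at 38. It turns about an upright pivot at x 0, y -50 mm of the base, radius 100: front stop x -30, y -146; first click x 0, y -150; rear stop x 30, y -146. The base's wall is at y -115. The point's axes turn with the lever
- lamp_rocker (a joint): the lamp's black rocker switch on the deck's front right corner, rad: 0 = off (as it starts), 0.4 = on. Pivot at x -105, y -70, z 60 mm of the base, along its x; two wings, left and right, each 15 long (y) x 22 wide (x). Off: left wing level, right wing sloping up to 11 mm above the deck; on: the reverse. About 5 N down on the raised wing throws it over; it snaps and stays
- rocker_on_wing (a point): the place to press: top of the rocker's right-hand wing at its green dot, 9 mm from the pivot; 8.5 mm above the deck while off, level and 5 mm above the deck once on. The bezel around the rocker (30 x 40 mm) is 1.5 mm high
- petri_dish: lidded culture dish lying loose on the stage, dia. 92, 16 high, top 78 mm above the bench; origin at the centre of its underside
- timer: white bench timer with blue keys, 58 x 68 x 18 high, loose on the bench to the right of the base; origin at the centre of its underside
- reagent_bottle: small amber reagent bottle with white cap, dia. 52, 95 high, loose on the bench to the right of the base; origin at the centre of its underside
- tube_rack: blue microtube rack, 62 x 98 x 47 high with its tubes, loose on the bench to the right of the base; origin at the centre of its underside
Mind the look-alikes: they are no part of the job. Leave any green or red look-alike of the petri_dish alone.

How it is judged:
By the outcome, as a careful person would: the job done as asked, in the order asked, and still so for the second after the job is handed in, with the robot touching nothing.
It also fails if it takes over 35 s, if anything falls off the work surface, if the arm or the gripper's body presses on something with over 40 N, if the wrist force passes 120 N, or if a joint passes its speed limit or range.

### The arm

A 7-joint arm with a two-finger parallel gripper is mounted at the origin on the work surface. World frame = base frame: x ahead of the robot, y to its left, z up, the work surface at z = 0. Lengths are in m, angles in rad, forces in N, time in s.
With the tool pointing down it reaches from about 0.425 to 0.825 m from the base axis. Payload 3.6 kg.
Tool frame: the origin (TCP) lies at the very end of the fingers, on their centre line; the grasp point (between the pads) lies 19 mm behind it; z points along the fingers, y is the direction in which the jaws open and shut (so a half turn about z gives the same grasp; the last joint's range is limited). The gripper opens to 93 mm and grips with 3 to 60 N. Pads are 15 mm wide; open, the fingers measure 128 mm over their backs; the gripper's body (75 mm by 188 mm) begins 65 mm behind the grasp point.
Start: joints at [-1.375, 0.615, -0.013, 1.423, 0.008, 1.103, -0.04], TCP at [0.144, 0.634, 0.219] pointing down, gripper open.
Joint ranges: [-3.12, 3.12], [-0.3, 2.06], [-1.34, 1.32], [0.26, 2.42], [-1.36, 4.5], [0.01, 1.98], [-2.84, 2.84]. Speed limits (rad/s): [2.79, 2.79, 3.14, 3.14, 3.14, 3.14, 3.14].

### API

Orientations are given as a unit quaternion [x, y, z, w].
In Python, from rig import manip gives the robot as it stands. The module is installed in compiled form; this text tells all that it offers.
- The arm moves only by the tool carry_out, never from a script. Its argument "deltas" is a list of rows, each an object of numbers: "ax", "ay", "az": the turn, a rotation vector about the tool's x, y, z in degrees; "dx", "dy", "dz": the shift along the tool's x, y, z in mm; "jaw": the finger opening in mm, from 0 to 93. A call has 1 to 20 rows; each row shifts and turns the commanded pose from where the row before left it, along the tool's axes as they then stand; what a row does not reach is not made up. A row lasts 1/8 s, in which the tool goes at most 62.5 mm and 10.7 degrees, less where a joint would pass 70% of its speed; a pose out of reach is approached as far as the arm can. A call with a gripper value outside its range is refused whole. The fingers move at their own pace and stop on an object; the grip force is fixed at half the most. Time passes only in rows, so rows that do not move let the fingers close. It gives the time, the measured TCP pose, the force and the opening at its end, in the units of the state.
- manip.sense(): the state, without advancing time (a new reading comes with each control period).
- manip.capture(name): name is "scene" or "top" or "wrist"; returns a dict with "pixels" (384x512x3 uint8, red, green, blue), "mtx" (3x3 intrinsics, pixels), "origin" and "rotation" of the camera in the world; the wrist camera has in their place "hand_eye" (4x4, takes a point from camera to tool coordinates, whose origin is the TCP and whose axes are the flange's). Camera axes: x right, y up, looking along -z (the intrinsics and any distortion apply to the point x, -y, -z); pixel columns grow to the right and rows downward; lengths in m; the calibration is good to about 2 mm. A picture is of the moment at which its call begins: read the wrist's pose just before it. There is no depth.
- manip.close_job(): hands the job in, once; it reports no verdict.
The state is a dict: "t": time; "qpos": joint angles; "joint_velocities": joint speeds; "joint_torque": joint torques, N m; "ee_pos": TCP position; "eef_rot": TCP orientation; "force": force on the tool from outside, world axes, zero at the start; "moment": the same for the moment, N m; "width": finger opening in m.
Only numpy, scipy, OpenCV 4.12 (cv2) and the standard library are available. Lean on these libraries where they do the work, as an engineer would, in place of code of your own. Each camera call takes 0.05 s, during which the arm holds its last target.

## Working session

There is one attempt and no reset: what is moved stays moved. The work goes in short steps, Python scripts to look and compute and a tool call to move; the robot and the scene stay as the last step left them, time stands still between calls to the robot, and variables do not carry over. Pictures are saved under pics/ and viewed, and the job is handed in when it is done.

Besides the shell and the picture viewer there is one more tool, called after ">>>" by a JSON object that holds its "fn" and its "kwargs", one argument or row to a line. carry_out: Moves the arm, as the interface text tells. Its arguments: {"type":"object","properties":{"deltas":{"type":"array","items":{"type":"object","properties":{"ax":{"type":"number"},"ay":{"type":"number"},"az":{"type":"number"},"dx":{"type":"number"},"dy":{"type":"number"},"dz":{"type":"number"},"jaw":{"type":"number"}}}}},"required":["deltas"]}

```bash
mkdir -p pics
python3 - <<'E'
from rig import manip
import cv2,numpy as np
print(manip.sense())
for n in ["scene","top","wrist"]:
    c=manip.capture(n)
    cv2.imwrite(f"pics/{n}0.png",c["pixels"][:,:,::-1])
    print(n,{k:np.round(v,4).tolist() for k,v in c.items() if k!="pixels"})
E
```

```text
{'t': 0.0, 'qpos': array([-1.37448478,  0.61589978, -0.01261872,  1.42484439,  0.00809362,
        1.10340781, -0.04041171]), 'joint_velocities': array([-0.00017816,  0.00123391,  0.00203743,  0.00101004, -0.00061875,
        0.00189038, -0.00068028]), 'joint_torque': array([ 2.15764403e-04, -4.58943093e+01,  2.09270851e-01, -1.65745139e+01,
       -6.10697013e-02,  2.03042192e-02,  2.19944659e-04]), 'ee_pos': array([0.14344921, 0.63318162, 0.21751185]), 'eef_rot': array([ 1.11148822e-01,  9.93802981e-01, -1.24839265e-03, -1.25458281e-04]), 'force': array([ 1.11076391,  0.31138465, -0.72436755]), 'moment': array([-0.00300301, -0.04616564,  0.01264407]), 'width': 0.09301488541350271}
scene {'mtx': [[361.5731, 0.0, 255.3551], [0.0, 361.5731, 190.708], [0.0, 0.0, 1.0]], 'origin': [0.9641, -0.3801, 0.6967], 'rotation': [0.373, 0.1339, 0.3102, 0.8641]}
top {'mtx': [[471.073, 0.0, 254.6456], [0.0, 471.073, 200.7536], [0.0, 0.0, 1.0]], 'origin': [0.4295, 0.1114, 0.9722], 'rotation': [0.04, -0.068, -0.7048, 0.705]}
wrist {'mtx': [[281.3165, 0.0, 257.1344], [0.0, 281.3165, 187.7177], [0.0, 0.0, 1.0]], 'hand_eye': [[-0.0013, 0.961, 0.2766, 0.0774], [1.0, 0.0011, 0.0011, -0.0006], [0.0007, 0.2766, -0.961, -0.1652], [0.0, 0.0, 0.0, 1.0]]}
```

View pics/scene0.png

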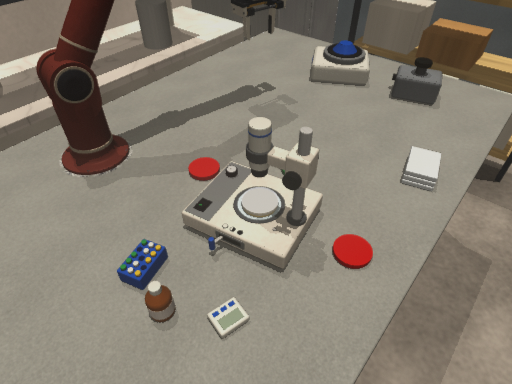

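View pics/top0.png

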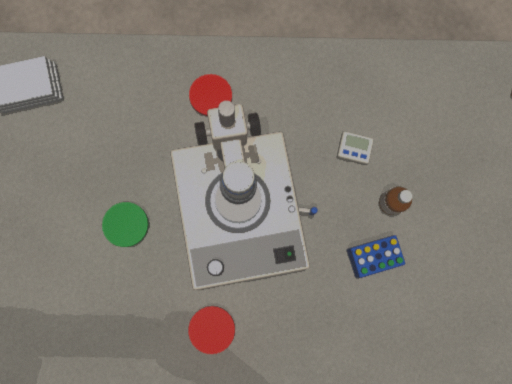

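View pics/wrist0.png

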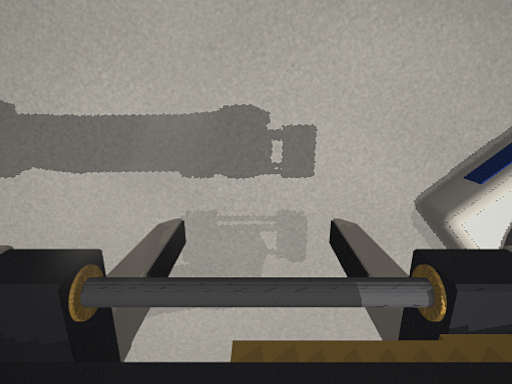

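```bash
cat > h.py <<'E'
import numpy as np
from scipy.spatial.transform import Rotation as R
CAM={"scene":(361.5731,255.3551,190.708,[0.9641,-0.3801,0.6967],[0.373,0.1339,0.3102,0.8641]),
"top":(471.073,254.6456,200.7536,[0.4295,0.1114,0.9722],[0.04,-0.068,-0.7048,0.705])}
def ray(n,u,v):
    f,cx,cy,o,q=CAM[n]; d=R.from_quat(q).apply([(u-cx)/f,-(v-cy)/f,-1]); return np.array(o),d/np.linalg.norm(d)
def plane(n,u,v,z):
    o,d=ray(n,u,v); return o+d*(z-o[2])/d[2]
def proj(n,p):
    f,cx,cy,o,q=CAM[n]; c=R.from_quat(q).inv().apply(np.array(p)-o); return np.array([cx+f*c[0]/-c[2],cy-f*c[1]/-c[2]])
def tri(u1,u2):
    o1,d1=ray("scene",*u1);o2,d2=ray("top",*u2)
    t=np.linalg.lstsq(np.c_[d1,-d2],o2-o1,rcond=None)[0]
    a=o1+d1*t[0];b=o2+d2*t[1]; return (a+b)/2,np.linalg.norm(a-b)
E
python3 - <<'E'
import cv2
t=cv2.imread("pics/top0.png");s=cv2.imread("pics/scene0.png")
cv2.imwrite("pics/topz.png",cv2.resize(t[125:295,165:335],None,fx=3.5,fy=3.5,interpolation=cv2.INTER_CUBIC))
cv2.imwrite("pics/scenez.png",cv2.resize(s[140:280,175:335],None,fx=4,fy=4,interpolation=cv2.INTER_CUBIC))
E
```

```text
(no output)
```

View pics/topz.png

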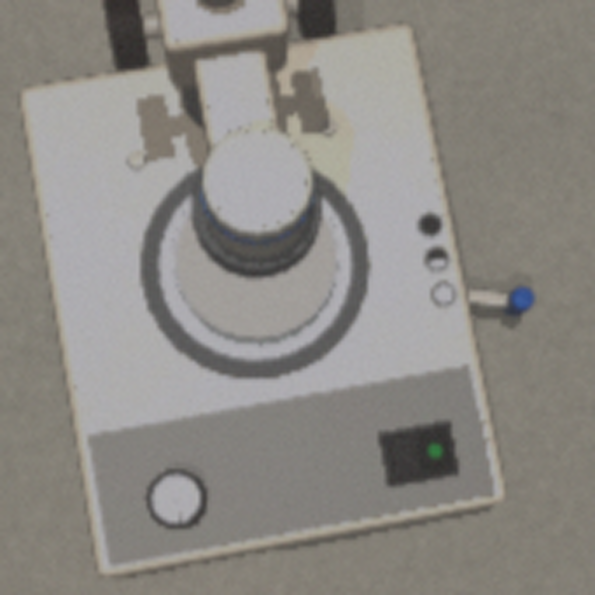

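View pics/scenez.png

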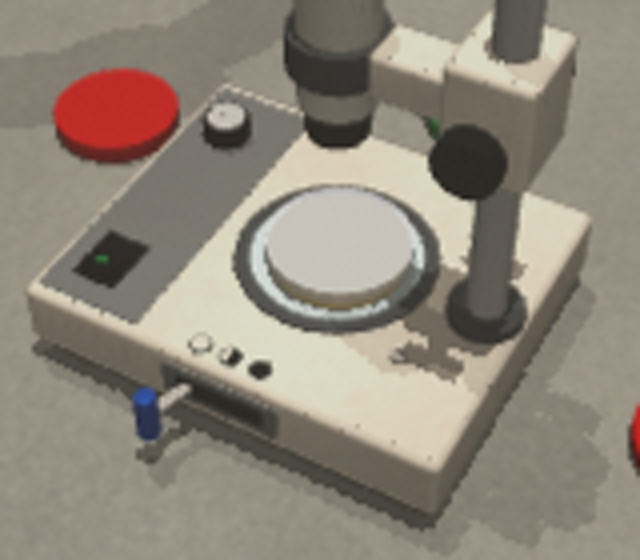

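```bash
cat >> h.py <<'E'
def zt(u,v): return ((u+.5)/3.5-.5+165,(v+.5)/3.5-.5+125)
def zs(u,v): return ((u+.5)/4-.5+175,(v+.5)/4-.5+140)
E
python3 - <<'E'
from h import *
C=np.array([plane("top",*zt(*p),.06) for p in [(22,92),(411,27),(500,497),(105,573)]])[:,:2]
M=np.array([[.14,.115],[.14,-.115],[-.14,-.115],[-.14,.115]])
c=C.mean(0);A=C-c
th=np.arctan2((M[:,0]*A[:,1]-M[:,1]*A[:,0]).sum(),(M*A).sum())
Rm=np.array([[np.cos(th),-np.sin(th)],[np.sin(th),np.cos(th)]])
print("c",c,np.degrees(th),"res",(C-M@Rm.T-c).round(4).tolist())
g=lambda x,y:c+Rm@np.array([x,y])
print("dot",plane("top",*zt(435,451),.0685),"pred",g(-.105,-.079), plane("scene",*zs(102,259),.0685),tri(zs(102,259),zt(435,451)))
print("knobtop",plane("top",*zt(521,298),.056),"pred",g(-.03,-.146),plane("scene",*zs(147,396),.056),tri(zs(147,396),zt(521,298)))
print("scene corners",[plane("scene",*zs(*p),.06) for p in [(30,288),(436,462),(592,216)]],[g(*m) for m in M])
for n,p in dict(timer=(356,148),bottle=(400,198),rack=(377,257)).items(): print(n,plane("top",*p,.03))
for p in [(-.03,-.146),(0,-.15),(.03,-.146),(.03,-.14)]: print(p,g(*p))
E
```

```text
c [0.5556071  0.10563449] 10.348444207774794 res [[-0.0033, -0.0034], [-0.0045, 0.0017], [0.0034, 0.006], [0.0044, -0.0043]]
dot [0.46684958 0.00987047 0.0685    ] pred [0.46650617 0.00905797] [0.46724391 0.01125603 0.0685    ] (array([0.46725249, 0.01042619, 0.06908982]), np.float64(0.0012973338539794264))
knobtop [ 0.55311759 -0.04139236  0.056     ] pred [ 0.55232167 -0.04337963] [ 0.55551451 -0.04098073  0.056     ] (array([ 0.55394455, -0.04091645,  0.05457149]), np.float64(0.0019090803961684132))
scene corners [array([ 0.44466551, -0.02837394,  0.06      ]), array([0.71052847, 0.02354392, 0.06      ]), array([0.67347395, 0.2417755 , 0.06      ])] [array([0.67267188, 0.24391261]), array([0.71398771, 0.0176539 ]), array([ 0.43854233, -0.03264363]), array([0.3972265 , 0.19361507])]
timer [ 0.68645425 -0.13744039  0.03      ]
bottle [ 0.58148992 -0.22483445  0.03      ]
rack [ 0.46124994 -0.1719585   0.03      ]
(-0.03, -0.146) [ 0.55232167 -0.04337963]
(0, -0.15) [ 0.58255221 -0.04192554]
(0.03, -0.146) [ 0.61134568 -0.03260158]
(0.03, -0.14) [ 0.61026787 -0.02669918]
```

>>> {"fn": "carry_out", "kwargs": {
  "deltas": [
    {"az": 7.4, "dz": -5, "jaw": 0},
    {"az": 7.4, "dz": -5, "jaw": 0},
    {"az": 7.4, "dz": -5, "jaw": 0},
    {"az": 7.4, "dz": -5, "jaw": 0},
    {"az": 7.4, "dz": -5, "jaw": 0},
    {"az": 7.4, "dz": -5, "jaw": 0},
    {"az": 7.4, "dz": -5, "jaw": 0},
    {"az": 7.4, "dz": -5, "jaw": 0},
    {"az": 7.3, "dz": -5, "jaw": 0},
    {"dx": -45, "dy": 20},
    {"dx": -45, "dy": 20},
    {"dx": -45, "dy": 20},
    {"dx": -45, "dy": 20},
    {"dx": -45, "dy": 20},
    {"dx": -45, "dy": 20},
    {"dx": -45, "dy": 20}
  ]
}}

```text
invalid input at $.deltas[0]: expected keys ax, ay, az, dx, dy, dz, jaw
```

>>> {"fn": "carry_out", "kwargs": {
  "deltas": [
    {"ax": 0, "ay": 0, "az": 7.4, "dx": 0, "dy": 0, "dz": -5, "jaw": 0},
    {"ax": 0, "ay": 0, "az": 7.4, "dx": 0, "dy": 0, "dz": -5, "jaw": 0},
    {"ax": 0, "ay": 0, "az": 7.4, "dx": 0, "dy": 0, "dz": -5, "jaw": 0},
    {"ax": 0, "ay": 0, "az": 7.4, "dx": 0, "dy": 0, "dz": -5, "jaw": 0},
    {"ax": 0, "ay": 0, "az": 7.4, "dx": 0, "dy": 0, "dz": -5, "jaw": 0},
    {"ax": 0, "ay": 0, "az": 7.4, "dx": 0, "dy": 0, "dz": -5, "jaw": 0},
    {"ax": 0, "ay": 0, "az": 7.4, "dx": 0, "dy": 0, "dz": -5, "jaw": 0},
    {"ax": 0, "ay": 0, "az": 7.4, "dx": 0, "dy": 0, "dz": -5, "jaw": 0},
    {"ax": 0, "ay": 0, "az": 7.3, "dx": 0, "dy": 0, "dz": -5, "jaw": 0},
    {"ax": 0, "ay": 0, "az": 0, "dx": -45, "dy": 20, "dz": 0, "jaw": 0},
    {"ax": 0, "ay": 0, "az": 0, "dx": -45, "dy": 20, "dz": 0, "jaw": 0},
    {"ax": 0, "ay": 0, "az": 0, "dx": -45, "dy": 20, "dz": 0, "jaw": 0},
    {"ax": 0, "ay": 0, "az": 0, "dx": -45, "dy": 20, "dz": 0, "jaw": 0},
    {"ax": 0, "ay": 0, "az": 0, "dx": -45, "dy": 20, "dz": 0, "jaw": 0},
    {"ax": 0, "ay": 0, "az": 0, "dx": -45, "dy": 20, "dz": 0, "jaw": 0},
    {"ax": 0, "ay": 0, "az": 0, "dx": -45, "dy": 20, "dz": 0, "jaw": 0}
  ]
}}

```text
t: 2.15
ee_pos: [0.3404, 0.349, 0.2636]
eef_rot: [0.638, 0.77, -0.0, -0.0]
force: [0.9, 0.2, 0.3]
width: 0.0002
```

>>> {"fn": "carry_out", "kwargs": {
  "deltas": [
    {"ax": 0, "ay": 0, "az": 0, "dx": -45, "dy": 20, "dz": 0, "jaw": 0},
    {"ax": 0, "ay": 0, "az": 0, "dx": -45, "dy": 20, "dz": 0, "jaw": 0},
    {"ax": 0, "ay": 0, "az": 0, "dx": -45, "dy": 21, "dz": 0, "jaw": 0},
    {"ax": 0, "ay": 0, "az": 0, "dx": -45, "dy": 0, "dz": 0, "jaw": 0},
    {"ax": 0, "ay": 0, "az": 0, "dx": -45, "dy": 0, "dz": 0, "jaw": 0},
    {"ax": 0, "ay": 0, "az": 0, "dx": -45, "dy": 0, "dz": 0, "jaw": 0},
    {"ax": 0, "ay": 0, "az": 0, "dx": -45, "dy": 0, "dz": 0, "jaw": 0},
    {"ax": 0, "ay": 0, "az": 0, "dx": -43, "dy": 0, "dz": 0, "jaw": 0},
    {"ax": 0, "ay": 0, "az": 0, "dx": 0, "dy": 0, "dz": 40, "jaw": 0},
    {"ax": 0, "ay": 0, "az": 0, "dx": 0, "dy": 0, "dz": 40, "jaw": 0},
    {"ax": 0, "ay": 0, "az": 0, "dx": 0, "dy": 0, "dz": 40, "jaw": 0},
    {"ax": 0, "ay": 0, "az": 0, "dx": 0, "dy": 0, "dz": 20, "jaw": 0},
    {"ax": 0, "ay": 0, "az": 0, "dx": 0, "dy": 0, "dz": 0, "jaw": 0},
    {"ax": 0, "ay": 0, "az": 0, "dx": 0, "dy": 0, "dz": 0, "jaw": 0}
  ]
}}

```text
t: 3.9
ee_pos: [0.4671, 0.0101, 0.1244]
eef_rot: [0.638, 0.77, 0.0, 0.001]
force: [0.2, 0.0, -0.3]
width: 0.0001
```

Run:
```python
from rig import manip
import cv2,numpy as np
s=manip.sense();print(s['t'],s['ee_pos'],s['force'],s['qpos'])
for n in ["scene","wrist"]:
    c=manip.capture(n)
    p=c["pixels"][:,:,::-1]
    if n=="scene": p=cv2.resize(p[100:290,140:350],None,fx=3,fy=3,interpolation=cv2.INTER_CUBIC)
    cv2.imwrite(f"pics/{n}1.png",p)
```

```text
3.9 [0.46709221 0.01007332 0.12436781] [ 0.18715161  0.03720789 -0.29292367] [-0.34821291  0.49811817  0.40208769  2.05810326 -0.31739113  0.64244061
  0.45356698]
```

View pics/scene1.png

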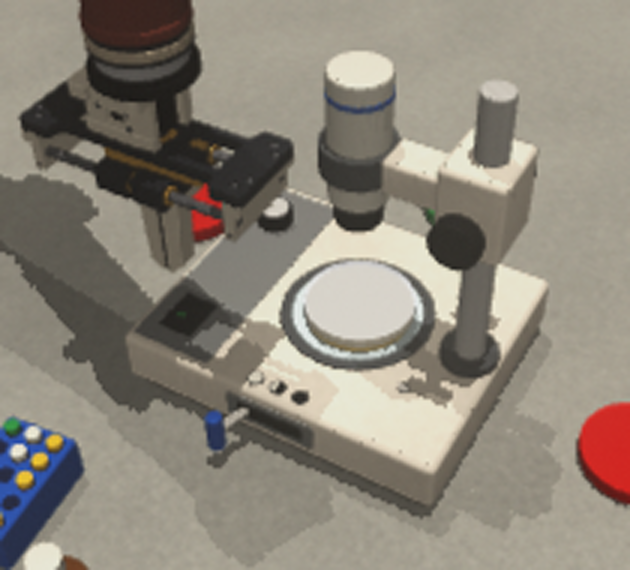

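View pics/wrist1.png

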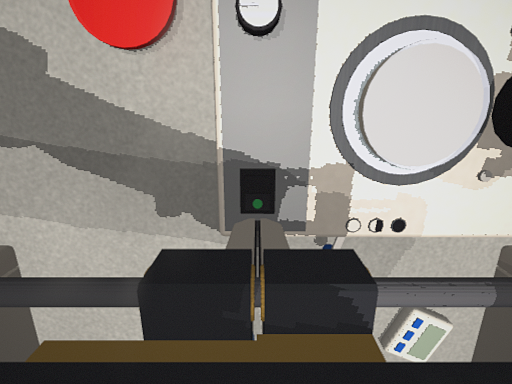

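```bash
cat >> h.py <<'E'
HE=np.array([[-0.0013,0.961,0.2766,0.0774],[1.0,0.0011,0.0011,-0.0006],[0.0007,0.2766,-0.961,-0.1652],[0,0,0,1]])
def wrist(u,v,z,pos,q):
    f,cx,cy=281.3165,257.1344,187.7177
    r=R.from_quat(q); d=r.apply(HE[:3,:3]@np.array([(u-cx)/f,-(v-cy)/f,-1])); o=np.array(pos)+r.apply(HE[:3,3])
    return o+d*(z-o[2])/d[2]
E
python3 - <<'E'
from h import *
p=[0.46709,0.01007,0.12437];q=[.638,.77,0,.001]
r=R.from_quat(q)
for n,u,v,z in [("dot",257,204,.0685),("edge1",214,0,.06),("edge2",221,232,.06),("redge1",222,233,.06),("redge2",490,237,.06),("rocktopleft",241,169,.0615),("rockTR",275,169,.0615),("dimmer",259,9,.077)]:
    w=wrist(u,v,z,p,q); print(n,w.round(4),"tool",r.inv().apply(w-p).round(4))
E
```

```text
dot [0.4663 0.0095 0.0685] tool [-0.0003 -0.001   0.0559]
edge1 [0.4084 0.152  0.06  ] tool [ 0.1504 -0.0314  0.0641]
edge2 [ 0.4402 -0.0253  0.06  ] tool [-0.0296 -0.0331  0.0644]
redge1 [ 0.4412 -0.0261  0.06  ] tool [-0.0306 -0.0322  0.0644]
redge2 [0.6775 0.0143 0.06  ] tool [-0.0349  0.2075  0.0647]
rocktopleft [0.4481 0.0348 0.0615] tool [ 0.0279 -0.0142  0.0628]
rockTR [0.4757 0.04   0.0615] tool [0.0279 0.0139 0.0628]
dimmer [0.4417 0.1475 0.077 ] tool [0.1398 0.0006 0.0472]
```

>>> {"fn": "carry_out", "kwargs": {
  "deltas": [
    {"ax": 0, "ay": 0, "az": 0, "dx": -1, "dy": 0, "dz": 25, "jaw": 0},
    {"ax": 0, "ay": 0, "az": 0, "dx": 0, "dy": 0, "dz": 20, "jaw": 0},
    {"ax": 0, "ay": 0, "az": 0, "dx": 0, "dy": 0, "dz": 5, "jaw": 0},
    {"ax": 0, "ay": 0, "az": 0, "dx": 0, "dy": 0, "dz": 2, "jaw": 0},
    {"ax": 0, "ay": 0, "az": 0, "dx": 0, "dy": 0, "dz": 2, "jaw": 0},
    {"ax": 0, "ay": 0, "az": 0, "dx": 0, "dy": 0, "dz": 2, "jaw": 0}
  ]
}}

```text
t: 4.75
ee_pos: [0.4677, 0.008, 0.0686]
eef_rot: [0.638, 0.77, 0.0, 0.002]
force: [0.1, -2.6, 3.4]
width: 0.0003
```

>>> {"fn": "carry_out", "kwargs": {
  "deltas": [
    {"ax": 0, "ay": 0, "az": 0, "dx": 0, "dy": 0, "dz": 1.5, "jaw": 0},
    {"ax": 0, "ay": 0, "az": 0, "dx": 0, "dy": 0, "dz": 1.5, "jaw": 0},
    {"ax": 0, "ay": 0, "az": 0, "dx": 0, "dy": 0, "dz": 1, "jaw": 0}
  ]
}}

```text
t: 5.12
ee_pos: [0.4668, 0.0095, 0.0649]
eef_rot: [0.638, 0.77, 0.001, -0.0]
force: [-3.8, 0.3, 20.3]
width: 0.0005
```

>>> {"fn": "carry_out", "kwargs": {
  "deltas": [
    {"ax": 0, "ay": 0, "az": 0, "dx": 0, "dy": 0, "dz": -3, "jaw": 0},
    {"ax": 0, "ay": 0, "az": 0, "dx": 0, "dy": 0, "dz": -20, "jaw": 0},
    {"ax": 0, "ay": 0, "az": 0, "dx": 0, "dy": 0, "dz": -40, "jaw": 0},
    {"ax": 0, "ay": 0, "az": 0, "dx": 0, "dy": 0, "dz": 0, "jaw": 0}
  ]
}}

```text
t: 5.62
ee_pos: [0.4682, 0.0096, 0.1285]
eef_rot: [0.638, 0.77, 0.002, 0.002]
force: [0.8, 0.7, -0.6]
width: 0.0003
```

Run:
```python
from rig import manip
import cv2,numpy as np
s=manip.sense();print(s['t'],s['ee_pos'],s['force'],s['qpos'],s['eef_rot'])
for n in ["scene","wrist"]:
    c=manip.capture(n)
    p=c["pixels"][:,:,::-1]
    p=cv2.resize(p[150:290,140:350] if n=="scene" else p[120:270,180:420],None,fx=3,fy=3,interpolation=cv2.INTER_CUBIC)
    cv2.imwrite(f"pics/{n}2.png",p)
```

```text
5.625 [0.4682424  0.00957254 0.12847033] [ 0.83156933  0.71583584 -0.6027078 ] [-0.35326242  0.49217463  0.4109476   2.05394548 -0.31834249  0.65051284
  0.4570177 ] [0.63758525 0.77037589 0.00182908 0.00163965]
```

View pics/scene2.png

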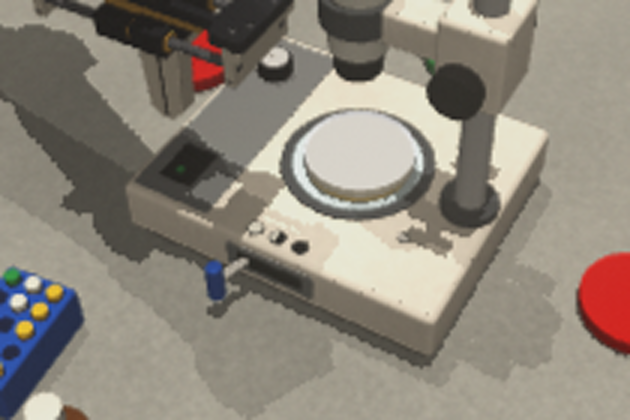

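View pics/wrist2.png

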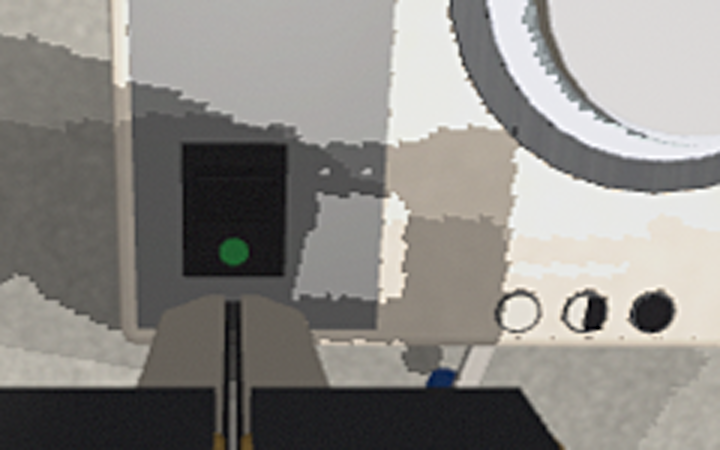

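Run:
```python
import cv2,numpy as np
a=cv2.imread("pics/wrist1.png")[155:225,225:295]
b=cv2.imread("pics/wrist2.png"); b=cv2.resize(b,None,fx=1/3,fy=1/3,interpolation=cv2.INTER_AREA)[35:105,45:115]
f=lambda x:np.clip(cv2.resize(x,(390,390),interpolation=cv2.INTER_CUBIC).astype(float)*2.5,0,255)
cv2.imwrite("pics/cmp.png",np.hstack([f(a),f(b)]))
```

```text
[ WARN:0@0.059] global loadsave.cpp:1063 imwrite_ Unsupported depth image for selected encoder is fallbacked to CV_8U.
```

View pics/cmp.png

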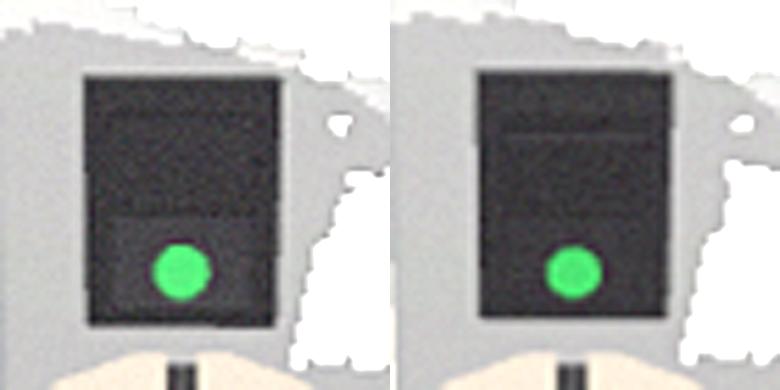

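>>> {"fn": "carry_out", "kwargs": {
  "deltas": [
    {"ax": 0, "ay": 0, "az": 0, "dx": -34, "dy": 15, "dz": 0, "jaw": 0},
    {"ax": 0, "ay": 0, "az": 0, "dx": -34, "dy": 14, "dz": 0, "jaw": 0},
    {"ax": 0, "ay": 0, "az": 0, "dx": 0, "dy": 0, "dz": 20, "jaw": 0},
    {"ax": 0, "ay": 0, "az": 0, "dx": 0, "dy": 0, "dz": 30, "jaw": 0},
    {"ax": 0, "ay": 0, "az": 0, "dx": 0, "dy": 0, "dz": 30, "jaw": 0},
    {"ax": 0, "ay": 0, "az": 0, "dx": 0, "dy": 0, "dz": 20, "jaw": 0},
    {"ax": 0, "ay": 0, "az": 0, "dx": 0, "dy": 0, "dz": 0, "jaw": 0},
    {"ax": 0, "ay": 0, "az": 0, "dx": 0, "dy": 0, "dz": 0, "jaw": 0}
  ]
}}

```text
t: 6.72
ee_pos: [0.5076, -0.0523, 0.0265]
eef_rot: [0.638, 0.77, -0.0, -0.0]
force: [-1.3, 0.3, 0.1]
width: 0.0004
```

```bash
cat > look.py <<'E'
from rig import manip
import cv2,sys
s=manip.sense();print(s['t'],s['ee_pos'],s['force'],s['eef_rot'])
k=sys.argv[1]
a=manip.capture("scene")["pixels"][:,:,::-1];b=manip.capture("wrist")["pixels"][:,:,::-1];t=manip.capture("top")["pixels"][:,:,::-1]
cv2.imwrite(f"pics/s{k}.png",cv2.resize(a[150:290,140:350],None,fx=3.5,fy=3.5,interpolation=cv2.INTER_CUBIC))
cv2.imwrite(f"pics/w{k}.png",b);cv2.imwrite(f"pics/t{k}.png",cv2.resize(t[125:295,165:335],None,fx=3.5,fy=3.5,interpolation=cv2.INTER_CUBIC))
cv2.imwrite(f"pics/tf{k}.png",t)
E
python3 look.py 3
```

```text
6.725 [ 0.5076377  -0.05227708  0.02651444] [-1.28210114  0.34704101  0.06400534] [ 6.37895335e-01  7.70122996e-01 -2.06404089e-04 -2.64169456e-04]
```

View pics/s3.png

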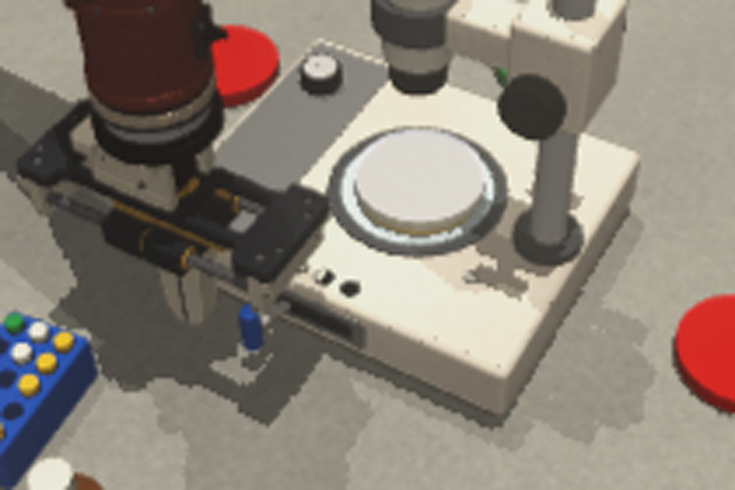

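View pics/w3.png

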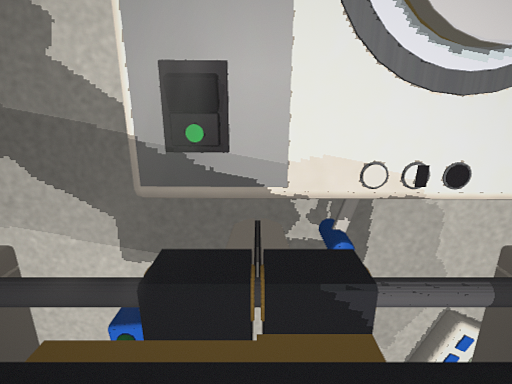

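>>> {"fn": "carry_out", "kwargs": {
  "deltas": [
    {"ax": 0, "ay": 0, "az": 0, "dx": 0, "dy": 10, "dz": 0, "jaw": 0},
    {"ax": 0, "ay": 0, "az": 0, "dx": 0, "dy": 8, "dz": 0, "jaw": 0},
    {"ax": 0, "ay": 0, "az": 0, "dx": 0, "dy": 3, "dz": 0, "jaw": 0},
    {"ax": 0, "ay": 0, "az": 0, "dx": 0, "dy": 3, "dz": 0, "jaw": 0},
    {"ax": 0, "ay": 0, "az": 0, "dx": 0, "dy": 3, "dz": 0, "jaw": 0}
  ]
}}

```text
t: 7.5
ee_pos: [0.5321, -0.0476, 0.0264]
eef_rot: [0.638, 0.77, -0.002, -0.002]
force: [-5.8, -1.1, 3.3]
width: 0.0004
```

>>> {"fn": "carry_out", "kwargs": {
  "deltas": [
    {"ax": 0, "ay": 0, "az": 0, "dx": 0, "dy": 3, "dz": 0, "jaw": 0},
    {"ax": 0, "ay": 0, "az": 0, "dx": 0, "dy": 3, "dz": 0, "jaw": 0},
    {"ax": 0, "ay": 0, "az": 0, "dx": 0, "dy": 3, "dz": 0, "jaw": 0},
    {"ax": 0, "ay": 0, "az": 0, "dx": 0, "dy": 3, "dz": 0, "jaw": 0},
    {"ax": 0, "ay": 0, "az": 0, "dx": 0, "dy": 3, "dz": 0, "jaw": 0},
    {"ax": 0, "ay": 0, "az": 0, "dx": 0, "dy": 3, "dz": 0, "jaw": 0}
  ]
}}

```text
t: 8.25
ee_pos: [0.5533, -0.0428, 0.0268]
eef_rot: [0.637, 0.771, 0.001, 0.0]
force: [-0.3, -0.2, 0.7]
width: 0.0004
```

```bash
python3 look.py 4
```

```text
8.25 [ 0.55328126 -0.04279669  0.02678294] [-0.26681765 -0.23631443  0.72839013] [6.37428120e-01 7.70509152e-01 9.38418974e-04 3.98886776e-04]
```

View pics/s4.png

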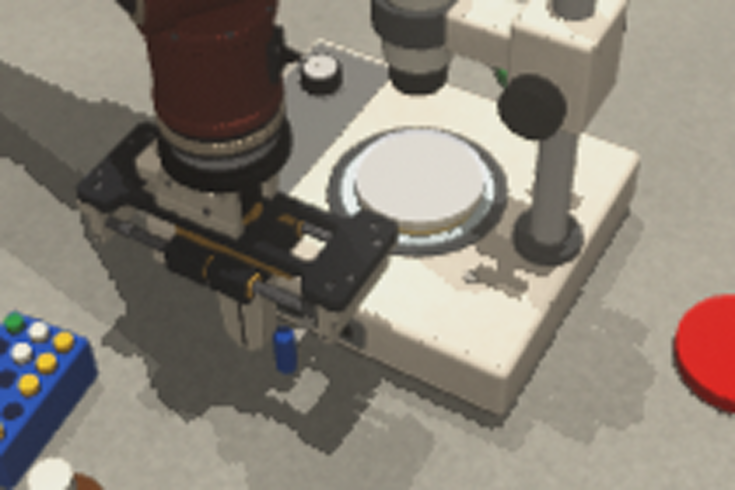

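View pics/w4.png

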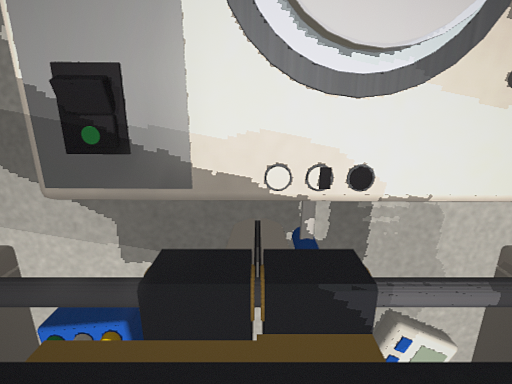

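>>> {"fn": "carry_out", "kwargs": {
  "deltas": [
    {"ax": 0, "ay": 0, "az": 0, "dx": 0, "dy": 3, "dz": 0, "jaw": 0},
    {"ax": 0, "ay": 0, "az": 0, "dx": 0, "dy": 3, "dz": 0, "jaw": 0},
    {"ax": 0, "ay": 0, "az": 0, "dx": 0, "dy": 3, "dz": 0, "jaw": 0},
    {"ax": 0, "ay": 0, "az": 0, "dx": 0, "dy": 3, "dz": 0, "jaw": 0},
    {"ax": 0, "ay": 0, "az": 0, "dx": 0, "dy": 3, "dz": 0, "jaw": 0},
    {"ax": 0, "ay": 0, "az": 0, "dx": 0, "dy": 3, "dz": 0, "jaw": 0},
    {"ax": 0, "ay": 0, "az": 0, "dx": 0, "dy": 3, "dz": 0, "jaw": 0},
    {"ax": 0, "ay": 0, "az": 0, "dx": 0, "dy": 3, "dz": 0, "jaw": 0}
  ]
}}

```text
t: 9.4
ee_pos: [0.5763, -0.0392, 0.0266]
eef_rot: [0.638, 0.77, 0.0, 0.0]
force: [-0.8, -0.1, 0.3]
width: 0.0002
```

```bash
python3 look.py 5
```

```text
9.4 [ 0.57630904 -0.03915489  0.02664386] [-0.80434151 -0.14104788  0.26376268] [6.37806342e-01 7.70196590e-01 3.59507151e-04 3.92956239e-04]
```

View pics/s5.png

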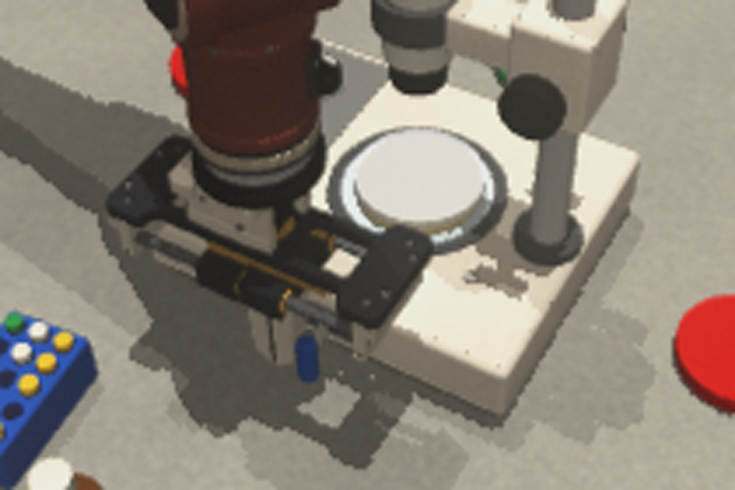

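View pics/w5.png

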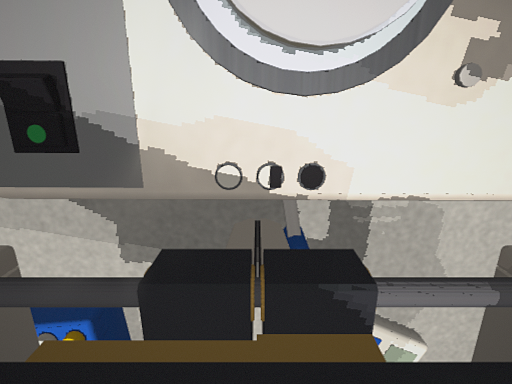

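>>> {"fn": "carry_out", "kwargs": {
  "deltas": [
    {"ax": 0, "ay": 0, "az": 0, "dx": 0, "dy": 3, "dz": 0, "jaw": 0},
    {"ax": 0, "ay": 0, "az": 0, "dx": 0, "dy": 3, "dz": 0, "jaw": 0},
    {"ax": 0, "ay": 0, "az": 0, "dx": 0, "dy": 0, "dz": 0, "jaw": 0}
  ]
}}

```text
t: 9.93
ee_pos: [0.582, -0.0381, 0.0267]
eef_rot: [0.638, 0.77, 0.0, 0.0]
force: [-0.1, -0.4, 0.4]
width: 0.0006
```

```bash
python3 look.py 6
```

```text
9.925 [ 0.58203212 -0.03812385  0.02668524] [-0.13489933 -0.37623821  0.37164703] [6.37687947e-01 7.70294716e-01 2.00941171e-04 3.03758528e-04]
```

View pics/s6.png

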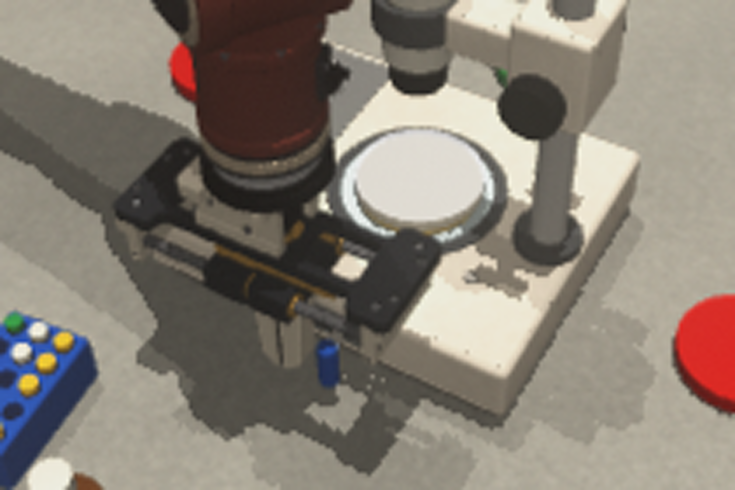

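View pics/w6.png

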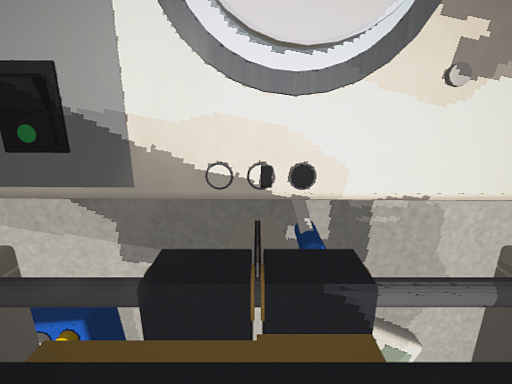

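>>> {"fn": "carry_out", "kwargs": {
  "deltas": [
    {"ax": 0, "ay": 0, "az": 0, "dx": 0, "dy": -8, "dz": 0, "jaw": 0},
    {"ax": 0, "ay": 0, "az": 0, "dx": 0, "dy": -12, "dz": -10, "jaw": 0},
    {"ax": 0, "ay": 0, "az": 0, "dx": 0, "dy": 0, "dz": -40, "jaw": 0},
    {"ax": 0, "ay": 0, "az": 0, "dx": 0, "dy": 0, "dz": -45, "jaw": 0},
    {"ax": 0, "ay": 0, "az": 0, "dx": 0, "dy": 0, "dz": -45, "jaw": 0},
    {"ax": 0, "ay": 0, "az": 0, "dx": -20, "dy": 0, "dz": -45, "jaw": 0},
    {"ax": 0, "ay": 0, "az": 0, "dx": -45, "dy": -10, "dz": -30, "jaw": 0},
    {"ax": 0, "ay": 0, "az": 0, "dx": -45, "dy": -10, "dz": 0, "jaw": 0},
    {"ax": 0, "ay": 0, "az": 0, "dx": -45, "dy": 0, "dz": 0, "jaw": 0},
    {"ax": 0, "ay": 0, "az": 0, "dx": -45, "dy": 0, "dz": 0, "jaw": 0},
    {"ax": 0, "ay": 0, "az": 0, "dx": -45, "dy": 0, "dz": 0, "jaw": 0},
    {"ax": 0, "ay": 0, "az": 0, "dx": 0, "dy": 0, "dz": 0, "jaw": 0},
    {"ax": 0, "ay": 0, "az": 0, "dx": 0, "dy": 0, "dz": 0, "jaw": 0}
  ]
}}

```text
t: 11.7
ee_pos: [0.5872, -0.2856, 0.2417]
eef_rot: [0.638, 0.77, 0.001, -0.001]
force: [-0.1, 0.8, -0.1]
width: 0.0003
```

```bash
python3 look.py 7
```

```text
11.7 [ 0.58719238 -0.28559904  0.24173924] [-0.12824458  0.77539095 -0.05758683] [ 6.37933406e-01  7.70091115e-01  5.08286950e-04 -6.21788210e-04]
```

View pics/s7.png

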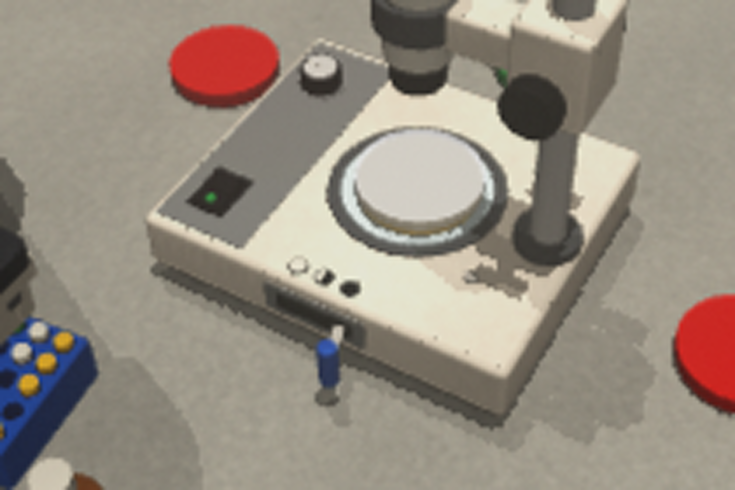

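View pics/t7.png

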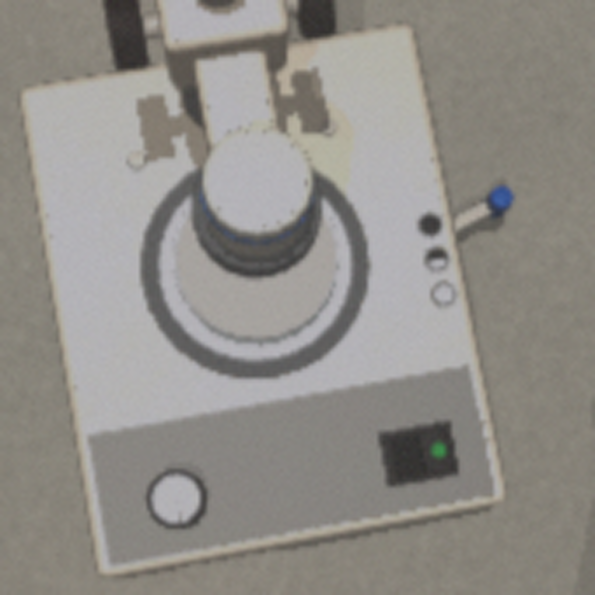

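View pics/tf7.png

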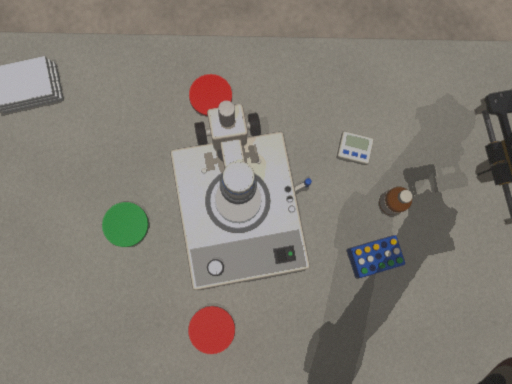

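Run:
```python
from h import *
import cv2
P=[]
for f in ["pics/top0.png","pics/tf7.png"]:
    im=cv2.imread(f).astype(int);sub=im[165:235,295:325]
    w=np.clip(sub[...,0]-sub[...,2]-40,0,None);ys,xs=np.mgrid[165:235,295:325]
    u,v=(w*xs).sum()/w.sum(),(w*ys).sum()/w.sum();P.append(plane("top",u,v,.05));print(u,v,P[-1])
d=P[1]-P[0];print(np.linalg.norm(d),np.degrees(np.arctan2(d[1],d[0])), 2*np.arcsin(np.linalg.norm(d)/.2))
```

```text
313.7761194029851 209.86007462686567 [ 0.55377953 -0.04294136  0.05      ]
307.8123861566485 180.98360655737704 [ 0.61213973 -0.0322018   0.05      ]
0.05934012998878199 10.42703288894214 0.6024717348926545
```

```bash
python3 -c "
from rig import manip
print(manip.close_job())"
```

```text
the job is handed in; nothing more can be done
None
```

The microscope is set for dark field, and the job was handed in at about 11.7 s, well under the 35 s limit. I pressed the lamp rocker on first. Then I pushed the lever from the front stop, through the first click, to the rear stop, using closed fingers only.

**Rocker:** The wrist views show the left wing now raised and the green-dot wing level. The press ended with the fingertips at z = 64.9 mm, which matches the "on" height of 65 mm. The force there was about 20 N at the end of travel, more than the roughly 5 N needed to throw the switch.

**Lever:** The knob moved 59.3 mm between the first and last top views, which works out to 0.602 rad against the 0.60 expected at the rear stop. The highest push force I read was about 6 N. I read the force only at the end of each move call, so a brief higher value could have gone unseen.

**Surroundings:** By eye, the dish, timer, bottle and rack look unmoved in the last pictures. The hand is clear at about y = -0.29 m, z = 0.24 m, with the force reading near zero.

No final check failed. Early position estimates from the different cameras differed by 1–2 mm, and the base corners by up to about 7 mm. I relied on the dot and knob positions instead.

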